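# Close and lock the water-filter hatch

## Task

The hatch of the water-filter box stands ajar on its spring. With a fingertip in the slot of the round latch, push the hatch down shut and, keeping it down, turn the latch clockwise (seen from above) a quarter turn to its stop, so that the hatch stays locked shut when you take your hand away. Nothing needs gripping, only pushing and turning: do not lift the hatch further open, and leave the jars, tins and mug around it where they stand.

Things in the scene. Friction and masses are not known exactly. Their poses are not given: they have to be found in the camera images.
- filter_box: low white water-filter box, fixed to the worktop, 300 mm deep (x), 240 mm wide (y). Origin: centre of its underside, on the worktop; its x axis points from the front (robot side) to the back, y to its left, z up. The front 213 mm is a tub under the hatch; the rear 84 mm is a closed deck 93 mm high. The keeper that the latch locks under is inside the middle of the front wall.
- hatch (a joint): angle of the hatch about its hinge, rad: 0 = shut on the box, grows as its front edge rises; a hinge spring with some friction holds it ajar (about 0.13 to 0.22). Pushed down at the latch it takes about 5 to 8 N to shut, where it meets a firm stop at 0; let go unlocked, it springs up again.
- hatch_hinge (a point): point on the hinge axis of the hatch, midway across the box: 65 mm behind the box's origin (+x of the box), 85 mm above the worktop. The hinge axis runs along the box's y. Axes as the box.
- hatch_edge (a point): middle of the front edge of the hatch, on its top face, 215 mm in front of the hinge. The hatch is a grey plate 213 x 240 x 8 mm; its top is 93 mm above the worktop when shut.
- latch (a joint): latch angle, rad: 0 = slot parallel to the hinge (unlocked), 1.571 = slot front to back (locked), firm stops at both; grows clockwise seen from above; starts 0 to 0.3. Stiff (0.1 to 0.3 N m), stays where left. A tongue below it turns in under the keeper in the last 0.6 rad, only if the hatch is held within 0.02 rad of shut; it then holds the hatch. Turned with the hatch up, it blocks it.
- latch_slot (a point): centre of the slot's floor, on the latch's turning axis, 150 mm in front of the hinge, midway across; 97 mm above the worktop when shut. The latch: steel disc, 112 mm across, sloping flanks, 22 mm high over the hatch, parted by a straight slot 32 mm wide, 18 mm deep, upright walls, open ends, 75 mm long at the top. Axes turn with it: y along the slot, x across, z along the turning axis, up.
- fish_tin: oblong grey tin with a teal top, 63 x 105 x 26 mm, loose, lying on the box's rear deck. Origin: centre of its underside.
- jar_honey: glass jar with red lid, 65 mm across, 100 mm high, loose, to the right of the box. Origin: centre of its underside.
- spice_jar: spice jar with green cap, 46 mm across, 106 mm high, loose, to the right of the box, farther back. Origin: centre of its underside.
- mug: white dotted mug, 82 mm across, 117 mm with handle, 91 mm high, loose, to the left of the box. Origin: on its underside.
- tin_paste: green tin, 57 mm across, 72 mm high, loose, to the left of the box, nearer the front. Origin: centre of its underside.

How it is judged:
On the way, in this order (a step that is already met when the one before it is completed fails the run):
1. the fingers push the hatch shut by the latch, which is still unlocked (value of joint hatch below 0.03 rad and value of joint latch below 1 rad and contact force between the fingers and latch above 0.5 N), for 0.1 s.
2. the fingers turn the latch home with the hatch held shut (value of joint hatch below 0.03 rad and value of joint latch above 1.35 rad and contact force between the fingers and latch above 0.5 N), for 0.1 s.
At the end, for the whole second after the job is handed in: the hatch is shut (within 0.03 rad) and stays so by itself, the latch stands at least 1.35 rad round (of 1.571) (value of joint hatch below 0.03 rad and value of joint latch above 1.35 rad); the robot touches nothing.
It fails at once if the hatch is pulled further open (value of joint hatch above 0.32 rad).
It fails at once if a bystander is lifted, pushed away by more than 25 mm or tipped (distance of any of fish_tin, jar_honey, spice_jar, mug, tin_paste from where it was at the start of the episode above 0.025 m or angle between any of jar_honey, spice_jar, mug, tin_paste's own z axis and vertical above 0.4 rad).
It also fails if it takes over 32 s, if anything falls off the work surface, if the arm or the gripper's body presses on something with over 40 N, if the wrist force passes 120 N, or if a joint passes its speed limit or range.

## Robot

A 6-joint arm with a two-finger parallel gripper is mounted at the origin on a cart in front of the work surface, level with it; the furniture and walls round the work are solid. World frame = base frame: x ahead of the robot, y to its left, z up, the work surface at z = 0. Lengths are in m, angles in rad, forces in N, time in s.
With the tool pointing down it reaches from about 0.35 to 0.975 m from the base axis. Payload 4.9 kg.
Tool frame: the origin (TCP) lies at the very end of the fingers, on their centre line; the grasp point (between the pads) lies 19 mm behind it; z points along the fingers, y is the line along which they close (so a half turn about z gives the same grasp; the last joint's range is limited). The gripper opens to 85 mm and grips with 20 to 120 N. Pads are 22 mm wide; open, the fingers measure 114 mm over their backs; the gripper's body (76 mm by 85 mm) begins 54 mm behind the grasp point. The pads swing forward as they close: fully open they stand 13 mm farther back than shut.
Start: joints at [1.052, 0.053, 1.613, -0, 1.476, -0.119], TCP at [0.243, 0.576, 0.199] pointing down, gripper open.
Joint ranges: [-3.01, 3.01], [-1.01, 2.22], [0.06, 2.58], [-1.02, 4.17], [0.09, 2.62], [-3.14, 3.14]. Speed limits (rad/s): [2.57, 2.57, 3.14, 3.14, 3.14, 3.14].

## Interface

Orientations are given as a rotation vector (axis times angle).
In Python, from station import ctrl gives the robot as it stands.
- The arm moves only by the tool jog_arm, never from a script. Its argument "plan" is a list of rows, each a list of 7 numbers: the shift along the tool's x, y, z in units of 0.02 m (1.0 is 0.02 m), then the turn, a rotation vector about the tool's x, y, z in units of 45 degrees (1.0 is 45 degrees), then the opening, from -1 (shut) to 1 (fully open). A call has 1 to 8 rows; each row shifts and turns the commanded pose from where the row before left it, along the tool's axes as they then stand; what a row does not reach is not made up. A row lasts 1/10 s, in which the tool goes at most 50 mm and 8.59 degrees, less where a joint would pass 70% of its speed; a pose out of reach is approached as far as the arm can. A call with a number of a shift or a turn outside -1 to 1 is refused whole. A call with a gripper value outside its range is refused whole. The fingers move at their own pace and stop on an object; "grip_force" is the grip in N (left out, the last holds). Time passes only in rows, so rows that do not move let the fingers close. It gives the time, the measured TCP pose, the force, the opening and the grip force at its end, in the units of the state.
- ctrl.get_obs(): the state, without advancing time (a new reading comes with each control period).
- ctrl.get_image(name): name is "scene" or "top"; returns (picture, depth): 384x512x3 uint8, red, green, blue; 384x512 float32, m along the optical axis (not along the pixel's ray), 0 where there is no reading.
- ctrl.camera_info(name): a dict with "camera_matrix" (3x3 intrinsics, pixels), "rvec" (rotation vector, rad) and "tvec" (3), from world to camera coordinates, as OpenCV has them. Camera axes: x right, y down, z forward; pixel columns grow to the right and rows downward; lengths in m; the calibration is good to about 2 mm. A picture is of the moment at which its call begins. camera_info takes no time and is no camera call.
- ctrl.finish_job(): hands the job in; it is judged then, once.
The state is a dict: "t": time; "q": joint angles; "dq": joint speeds; "effort": joint torques, N m; "tool_pos": TCP position; "tool_rot": TCP orientation; "contact_force": force on the tool from outside, world axes, zero at the start; "wrist_torque": the same for the moment, N m; "opening": finger opening in m; "grip_force": force on a finger pad.
Only numpy, scipy, OpenCV 4.12 (cv2) and the standard library are available. Lean on these libraries where they do the work, as an engineer would, in place of code of your own. Each camera call takes 0.05 s, during which the arm holds its last target. There are 200 camera calls.

## Working session

There is one attempt and no reset: what is moved stays moved. The work goes in short steps, Python scripts to look and compute and a tool call to move; the robot and the scene stay as the last step left them, time stands still between calls to the robot, and variables do not carry over. Pictures are saved under pics/ and viewed, at most 10 in all, crops included, and the job is handed in when it is done.

Besides the shell and the picture viewer there is one more tool, called after "Request:" by a JSON object that holds its "name" and its "arguments", one argument or row to a line. jog_arm: Moves the arm, as the interface text tells. Shifts and turns lie within -1 to 1; 1 stands for 0.02 m of shift or 45 degrees of turn. Its arguments: {"type":"object","properties":{"plan":{"type":"array"},"grip_force":{"type":"number"}},"required":["plan"]}

```bash
mkdir -p pics; cat > h.py <<'E'
import numpy as np,cv2
from station import ctrl
def cloud(name):
    im,d=ctrl.get_image(name); c=ctrl.camera_info(name)
    K=np.array(c["camera_matrix"]);R=cv2.Rodrigues(np.array(c["rvec"],float))[0];t=np.array(c["tvec"],float).ravel()
    v,u=np.mgrid[:384,:512]
    p=np.stack([(u-K[0,2])/K[0,0]*d,(v-K[1,2])/K[1,1]*d,d],-1)
    P=(p-t)@R
    P[d==0]=np.nan
    return im,P
E
python3 - <<'E'
from h import *
for n in("top","scene"):
    im,P=cloud(n); np.savez(n+"0.npz",im=im,P=P); cv2.imwrite(f"pics/{n}0.png",im[...,::-1])
    print(n,ctrl.camera_info(n))
print(ctrl.get_obs())
E
```

```text
top {'camera_matrix': array([[476.04303788,   0.        , 256.1060783 ],
       [  0.        , 476.04303788, 190.32273282],
       [  0.        ,   0.        ,   1.        ]]), 'rvec': array([ 2.17470418, -2.14053559,  0.14295931]), 'tvec': array([-0.03498992,  0.5972387 ,  1.2895469 ])}
scene {'camera_matrix': array([[487.42026028,   0.        , 264.28207437],
       [  0.        , 487.42026028, 194.2809753 ],
       [  0.        ,   0.        ,   1.        ]]), 'rvec': array([ 2.29111324, -0.54238373,  0.21573142]), 'tvec': array([-0.51998943,  0.22538496,  1.09343789])}
{'t': 0.1, 'q': array([ 1.05199187e+00,  5.32887066e-02,  1.61417167e+00, -6.99003237e-06,
        1.47597250e+00, -1.18962289e-01]), 'dq': array([-9.99575252e-04, -2.23657294e-03, -4.43408203e-03, -1.19057347e-03,
       -3.94416811e-05,  1.87180139e-03]), 'effort': array([ 2.54681318e-04, -3.94897664e+01, -3.71366215e+01, -1.13506160e-04,
        3.71366812e-03, -1.67759617e-05]), 'tool_pos': array([0.24296535, 0.57516678, 0.19807837]), 'tool_rot': array([-6.23780608e-01, -3.07845928e+00,  2.74781264e-03]), 'contact_force': array([0.62594862, 0.51159962, 0.85434183]), 'wrist_torque': array([-0.01912276,  0.04452526,  0.02323821]), 'grip_force': 0.0, 'opening': 0.08582328400694259}
```

View pics/top0.png

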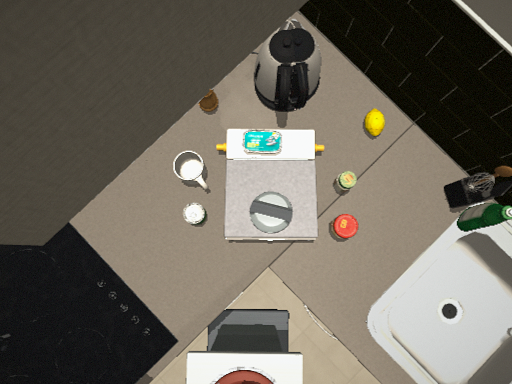

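View pics/scene0.png

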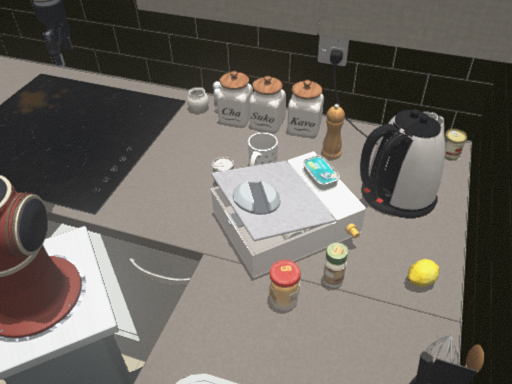

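The top view shows the box at columns 225–316 and rows 129–241. The latch disc is near (271,212), with its dark slot running from (250,207) to (292,217). The mug, tin and jars stand clear to the left and right.

```bash
python3 - <<'E'
from h import *
z=np.load("top0.npz");im,P=z["im"],z["P"]
Z=P[...,2]
def rect(m,name):
    q=P[m][:,:2].astype(np.float32); r=cv2.minAreaRect(q); print(name,m.sum(),r, cv2.boxPoints(r).round(4).tolist())
win=np.zeros(Z.shape,bool);win[120:250,220:325]=1
# deck
hsv=cv2.cvtColor(im,cv2.COLOR_RGB2HSV)
m=win&(abs(Z-.093)<.006)&(hsv[...,2]>200)&(hsv[...,1]<40); m[162:]=0
m=cv2.morphologyEx(m.astype(np.uint8),cv2.MORPH_OPEN,np.ones((3,3)))>0
rect(m,"deck")
# hatch plane
m=np.zeros_like(win);m[168:186,232:310]=1;m[190:230,230:243]=1;m[190:230,300:310]=1
q=P[m];q=q[np.isfinite(q).all(1)];A=np.c_[q[:,:2],np.ones(len(q))]
c=np.linalg.lstsq(A,q[:,2],rcond=None)[0];print("plane",c,np.std(A@c-q[:,2]),"ang",np.arctan(np.hypot(*c[:2])),"dir",np.degrees(np.arctan2(-c[1],-c[0])))
h=Z-(c[0]*P[...,0]+c[1]*P[...,1]+c[2])
mh=win&(abs(h)<.005)&(Z>.09); mh[:164]=0; rect(mh,"hatch")
ml=win&(h>.014);ml[:180]=0
print("latch pix",ml.sum(),P[ml].mean(0), h[ml].max())
# slot: dark in disc
v=hsv[...,2]; print(v[212,240:304]); print((h[212,240:304]*1000).round())
ms=np.zeros_like(win);ms[190:234,248:296]=1
ms&=(v<100)
ms=cv2.morphologyEx(ms.astype(np.uint8),cv2.MORPH_OPEN,np.ones((3,3)))>0
rect(ms,"slot"); ys,xs=np.nonzero(ms);print(xs.min(),xs.max(),ys.min(),ys.max(),np.nanmedian(h[ms]),P[ms].mean(0))
md=win&(h>.002);md[:180]=0; rect(md,"disc")
E
```

```text
deck 1628 ((0.7176693677902222, -0.06240338832139969), (0.0849892869591713, 0.23697862029075623), 0.6099595427513123) [[0.6739000082015991, 0.05559999868273735], [0.6764000058174133, -0.18129999935626984], [0.7613999843597412, -0.18039999902248383], [0.758899986743927, 0.05649999901652336]]
plane [-0.20382103 -0.00233397  0.23189458] 0.0024065107105747936 ang 0.20107974228606776 dir 0.6560694761405771
hatch 5387 ((0.5645667314529419, -0.06425437331199646), (0.19748935103416443, 0.23979423940181732), 0.6947201490402222) [[0.4643999934196472, 0.0544000007212162], [0.4672999978065491, -0.18529999256134033], [0.6647999882698059, -0.18289999663829803], [0.661899983882904, 0.0568000003695488]]
latch pix 680 [ 0.53130223 -0.06413847  0.14465694] 0.028507273237121822
[204 198 198 202 208 210 212 209 211 175  85  86  83  83 104 134 135 137
 116 108 104 106 109 108 108 111 110 110 111 112 112 112 116 116 114 113
 114 112 111 112 111 111 110 110 112 110 109 113 111 112 110 107 159 212
 205 203 208 208 205 205 208 212 208 201]
[ 1. -7. -1.  4. -1. -4.  1.  2.  1.  1.  5.  9. 11. 17. 19. 21.  2. -1.
  6.  2.  3.  5.  6.  2.  5.  2. -3. -1.  3.  1.  5.  8.  9.  4.  5.  7.
  7.  2.  3.  4.  0.  8.  6.  5.  4.  4. -1.  4. -1. -1.  2.  2.  5. -3.
 -2. -3.  3. -4. -2.  2. -1.  3.  3.  2.]
slot 0 ((0.0, 0.0), (0.0, 0.0), 0.0) [[0.0, 0.0], [0.0, 0.0], [0.0, 0.0], [0.0, 0.0]]Traceback (most recent call last):
  File "<stdin>", line 25, in <module>
    return umr_minimum(a, axis, None, out, keepdims, initial, where)
ValueError: zero-size array to reduction operation minimum which has no identity
```

```bash
python3 - <<'E'
import cv2
im=cv2.imread("pics/top0.png")[120:250,190:350]
cv2.imwrite("pics/c.png",cv2.resize(im,None,fx=4.5,fy=4.5,interpolation=cv2.INTER_CUBIC))
E
```

```text
(no output)
```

View pics/c.png

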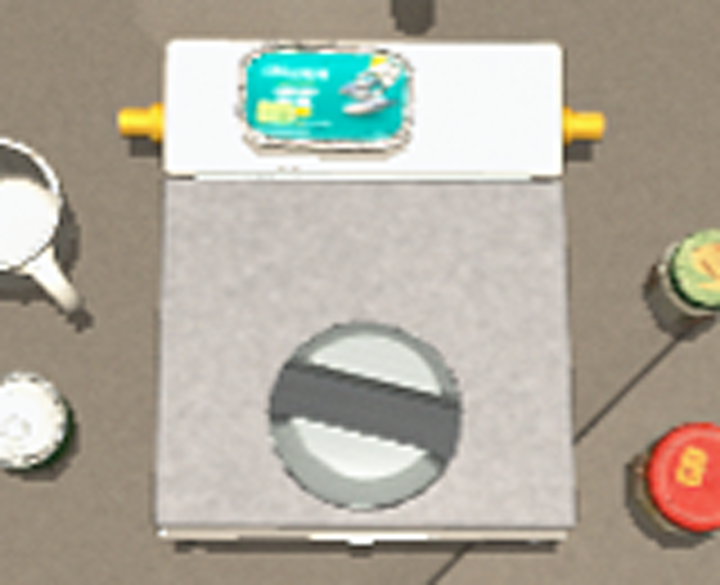

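The crop shows the slot turned clockwise, with its left end back and its right end forward, by about 0.25 rad. I'll fix that angle from the two bright lands and start moving.

```bash
python3 - <<'E'
from h import *
z=np.load("top0.npz");im,P=z["im"],z["P"]
g=im.max(2); m=np.zeros(g.shape,np.uint8); m[190:230,252:290]=g[190:230,252:290]>165
# restrict to disc by radius from disc centre (271,212)
v,u=np.mgrid[:384,:512]; m[(u-271.5)**2+(v-212)**2>20**2]=0
n,l,s,c=cv2.connectedComponentsWithStats(m)
L=[]
for i in range(1,n):
    if s[i,4]>60:
        L.append(np.nanmean(P[l==i],0)); print(s[i],c[i],L[-1])
d=L[0]-L[1]; print("slot cw rad world",-np.arctan2(d[1],d[0]*1/np.cos(.2)), np.linalg.norm(d),(L[0]+L[1])/2)
E
```

```text
[259 194  29  14 232] [273.70258621 199.67241379] [ 0.5612121  -0.07076844  0.13998293]
[252 213  35  17 402] [268.10199005 221.94278607] [ 0.50331066 -0.05669992  0.14895152]
slot cw rad world 0.23377628058050362 0.06025724281564008 [ 0.53226138 -0.06373418  0.14446722]
```

Request:
{"name": "jog_arm", "arguments": {
  "plan": [
    [-1,-0.93,0,0,0,0,-0.3],
    [-1,-0.93,0,0,0,0,-0.3],
    [-1,-0.93,0,0,0,0,-0.3],
    [-1,-0.93,0,0,0,0,-0.3],
    [-1,-0.93,0,0,0,0,-0.3],
    [-1,-0.93,0,0,0,0,-0.3],
    [-1,-0.93,0,0,0,0,-0.3],
    [-1,-0.93,0,0,0,0,-0.3]
  ]
}}

```text
t: 0.9
tool_pos: [0.3328, 0.3751, 0.1986]
tool_rot: [-0.623, -3.079, 0.001]
contact_force: [0.5, 0.1, -0.4]
opening: 0.03
grip_force: 0.0
```

Request:
{"name": "jog_arm", "arguments": {
  "plan": [
    [-1,-0.93,0,0,0,0,-0.3],
    [-1,-0.93,0,0,0,0,-0.3],
    [-1,-0.93,0,0,0,0,-0.3],
    [-1,-0.93,0,0,0,0,-0.3],
    [-1,-0.93,0,0,0,0,-0.3],
    [-1,-0.93,0,0,0,0,-0.3],
    [-1,-0.93,0,0,0,0,-0.3],
    [-1,-0.93,0,0,0,0,-0.3]
  ]
}}

```text
t: 1.7
tool_pos: [0.4222, 0.1759, 0.1987]
tool_rot: [-0.624, -3.078, 0.0]
contact_force: [0.3, -0.3, 0.1]
opening: 0.0297
grip_force: 0.0
```

Request:
{"name": "jog_arm", "arguments": {
  "plan": [
    [-1,-0.93,0,0,0,0,-0.3],
    [-1,-0.93,0,0,0,0,-0.3],
    [-1,-0.93,0,0,0,0,-0.3],
    [-1,-0.93,0,0,0,0,-0.3],
    [-1,-0.93,0,0,0,0,-0.3],
    [-1,-0.93,0,0,0,0,-0.3],
    [0,0,0,0,0,-0.1,-0.3],
    [0,0,0,0,0,-0.11,-0.3]
  ]
}}

```text
t: 2.5
tool_pos: [0.4892, 0.0267, 0.1985]
tool_rot: [-0.365, -3.119, -0.0]
contact_force: [-0.6, 1.0, -0.3]
opening: 0.0299
grip_force: 0.0
```

Request:
{"name": "jog_arm", "arguments": {
  "plan": [
    [0,0,0,0,0,0,-0.3]
  ]
}}

```text
t: 2.6
tool_pos: [0.489, 0.0273, 0.1986]
tool_rot: [-0.369, -3.119, 0.0]
contact_force: [-0.5, 0.7, -0.0]
opening: 0.0297
grip_force: 0.0
```

Request:
{"name": "jog_arm", "arguments": {
  "plan": [
    [-0.77,-0.99,0,0,0,0,-0.3],
    [-0.77,-0.99,0,0,0,0,-0.3],
    [-0.77,-0.99,0,0,0,0,-0.3],
    [-0.77,-0.99,0,0,0,0,-0.3],
    [0,0,0.5,0,0,0,-0.3],
    [0,0,0.5,0,0,0,-0.3],
    [0,0,0,0,0,0,-0.3]
  ]
}}

```text
t: 3.3
tool_pos: [0.529, -0.0627, 0.1763]
tool_rot: [-0.368, -3.115, -0.001]
contact_force: [-0.0, 0.1, 0.1]
opening: 0.03
grip_force: 0.0
```

```bash
python3 - <<'E'
from h import *
a,_=ctrl.get_image("scene");b,_=ctrl.get_image("top")
a=cv2.resize(a[100:280,180:380],None,fx=2,fy=2);b=cv2.resize(b[120:250,190:350],(443,360))
cv2.imwrite("pics/d.png",np.hstack([a[:360],b[:,:400]])[...,::-1])
print(ctrl.get_obs()["q"])
E
```

```text
[-2.57637103e-01 -1.52052640e-01  1.84538641e+00  1.49124690e-04
  1.44983812e+00 -1.59432676e+00]
```

View pics/d.png

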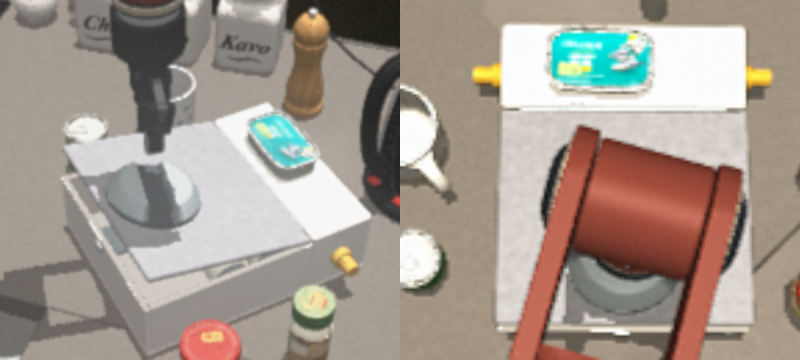

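The fingers hang right over the slot, with the disc visible just under them in the left-hand view. Next I lower them into it.

Request:
{"name": "jog_arm", "arguments": {
  "plan": [
    [-0.05,-0.07,0.5,0,0,0,-0.3],
    [0,0,0.5,0,0,0,-0.3],
    [0,0,0.4,0,0,0,-0.3],
    [0,0,0.3,0,0,0,-0.3],
    [0,0,0.2,0,0,0,-0.3],
    [0,0,0,0,0,0,-0.3]
  ]
}}

```text
t: 4.0
tool_pos: [0.5309, -0.0653, 0.1403]
tool_rot: [-0.368, -3.119, -0.0]
contact_force: [0.0, 0.1, -0.3]
opening: 0.0298
grip_force: 0.0
```

Request:
{"name": "jog_arm", "arguments": {
  "plan": [
    [0,0,0.15,0,0,0,-0.3],
    [0,0,0.15,0,0,0,-0.3],
    [0,0,0.15,0,0,0,-0.3],
    [0,0,0,0,0,0,-0.3]
  ]
}}

```text
t: 4.4
tool_pos: [0.5311, -0.0654, 0.1317]
tool_rot: [-0.368, -3.119, -0.0]
contact_force: [-0.4, 0.1, -0.4]
opening: 0.0301
grip_force: 0.0
```

Request:
{"name": "jog_arm", "arguments": {
  "plan": [
    [0.03,0,0.2,0,0,0,-0.3],
    [0.03,-0.01,0.2,0,0,0,-0.3],
    [0.03,0,0.2,0,0,0,-0.3],
    [0.03,-0.01,0.2,0,0,0,-0.3],
    [0.03,0,0.2,0,0,0,-0.3],
    [0.03,-0.01,0.2,0,0,0,-0.3],
    [0.03,0,0.2,0,0,0,-0.3],
    [0,0,0,0,0,0,-0.3]
  ]
}}

```text
t: 5.2
tool_pos: [0.527, -0.0651, 0.1035]
tool_rot: [-0.368, -3.12, 0.0]
contact_force: [0.9, 0.4, -0.0]
opening: 0.0298
grip_force: 0.5
```

```bash
python3 - <<'E'
from h import *
a,P=cloud("scene")
cv2.imwrite("pics/e.png",cv2.resize(a[120:280,200:370],None,fx=3.5,fy=3.5)[...,::-1])
o=ctrl.get_obs();print(o["contact_force"],o["wrist_torque"],o["tool_pos"])
m=np.zeros((384,512),bool);m[195:225,270:310]=1
q=P[m];q=q[(q[:,2]>.085)&np.isfinite(q[:,2])];A=np.c_[q[:,:2],np.ones(len(q))];c=np.linalg.lstsq(A,q[:,2],rcond=None)[0];print(c,len(q))
E
```

```text
[ 1.94033184  0.05002041 -0.09529494] [-0.06721629 -0.09180828 -0.01443932] [ 0.52708815 -0.0650902   0.10383179]
[-0.27073003  0.08528264  0.28067288] 1194
```

View pics/e.png

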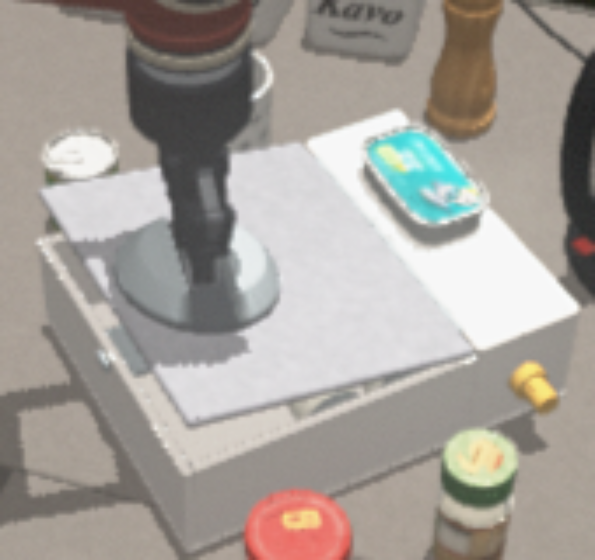

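The hatch is still ajar and the fingers are in the slot (crop about (205,265)). There is no vertical force yet, so I'll measure the hatch angle from the top.

```bash
cat > ang.py <<'E'
from h import *
im,P=cloud("top")
m=np.zeros((384,512),bool);m[166:236,229:238]=1;m[166:236,306:312]=1
q=P[m];q=q[np.isfinite(q[:,2])&(abs(q[:,2]-.115)<.04)]
A=np.c_[q[:,0]-.675,np.ones(len(q))]
for _ in range(3):
    c=np.linalg.lstsq(A,q[:,2],rcond=None)[0];r=abs(A@c-q[:,2])<.007;q,A=q[r],A[r]
print("hatch",-np.arctan(c[0]),c[1],len(q))
E
python3 ang.py; python3 - <<'E'
from station import ctrl
o=ctrl.get_obs();print(o["contact_force"],o["tool_pos"],o["opening"])
E
```

```text
hatch 0.18742620226889598 0.09409210936936839 893
[0.30921935 0.35927788 0.91191044] [ 0.52713386 -0.06505918  0.10407517] 0.029914358959108833
```

Request:
{"name": "jog_arm", "arguments": {
  "plan": [
    [0,0,0.15,0,0,0,-0.3],
    [0,0,0.15,0,0,0,-0.3],
    [0,0,0,0,0,0,-0.3]
  ]
}}

```text
t: 5.6
tool_pos: [0.527, -0.065, 0.0977]
tool_rot: [-0.368, -3.12, -0.0]
contact_force: [0.9, -0.2, -0.0]
opening: 0.0298
grip_force: 0.3
```

```bash
python3 ang.py; python3 - <<'E'
from h import *
a,P=cloud("scene")
o=ctrl.get_obs();print(o["contact_force"],o["wrist_torque"],o["tool_pos"])
# dark finger pixels near TCP
m=(a.max(2)<75)&(P[...,2]<.2)&(P[...,2]>.08)&(np.hypot(P[...,0]-.527,P[...,1]+.065)<.06)
q=P[m];i=np.argsort(q[:,2]);print(len(q));print(q[i[:40:4]].round(3))
cv2.imwrite("pics/f.png",cv2.resize(a[150:230,210:310],None,fx=6,fy=6,interpolation=cv2.INTER_CUBIC)[...,::-1])
E
```

```text
hatch 0.18723421879530314 0.09385808727145833 906
[-0.23196727  0.46979231 -0.3878041 ] [ 0.00219461  0.02352372 -0.01368041] [ 0.52703085 -0.06505725  0.09798857]
65
[[ 0.523 -0.05   0.137]
 [ 0.522 -0.051  0.146]
 [ 0.522 -0.047  0.148]
 [ 0.516 -0.093  0.153]
 [ 0.518 -0.093  0.155]
 [ 0.519 -0.091  0.159]
 [ 0.513 -0.108  0.18 ]
 [ 0.508 -0.11   0.181]
 [ 0.51  -0.09   0.183]
 [ 0.523 -0.114  0.186]]
```

View pics/f.png

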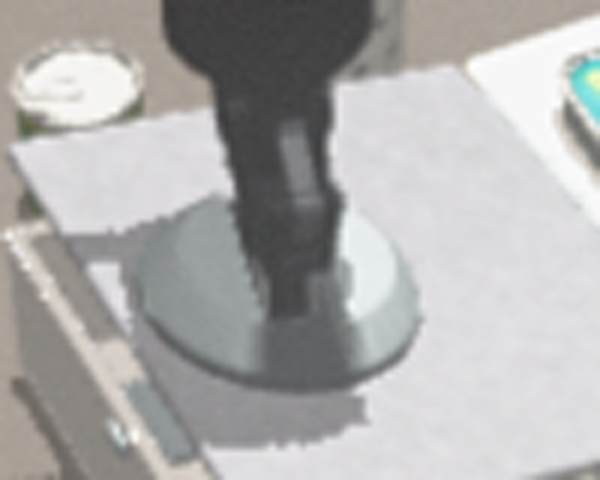

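Request:
{"name": "jog_arm", "arguments": {
  "plan": [
    [0,0,0.15,0,0,0,-0.3],
    [0,0,0.15,0,0,0,-0.3],
    [0,0,0,0,0,0,-0.3]
  ]
}}

```text
t: 6.0
tool_pos: [0.5269, -0.065, 0.0917]
tool_rot: [-0.368, -3.119, 0.0]
contact_force: [-0.3, -0.1, 1.0]
opening: 0.0302
grip_force: 0.0
```

```bash
python3 ang.py; python3 - <<'E'
from station import ctrl
o=ctrl.get_obs();print(o["contact_force"],o["wrist_torque"],o["tool_pos"])
E
```

```text
hatch 0.16619113672049765 0.09427908592628187 922
[0.13549894 0.35079071 0.11670077] [-0.04363105 -0.00188266 -0.01949215] [ 0.52699749 -0.0649854   0.09187966]
```

Request:
{"name": "jog_arm", "arguments": {
  "plan": [
    [0,0,0.15,0,0,0,-0.3],
    [0,0,0.15,0,0,0,-0.3],
    [0,0,0.1,0,0,0,-0.3],
    [0,0,0,0,0,0,-0.3]
  ]
}}

```text
t: 6.45
tool_pos: [0.527, -0.0651, 0.0838]
tool_rot: [-0.368, -3.119, 0.0]
contact_force: [-0.2, 0.7, 0.8]
opening: 0.0301
grip_force: 0.2
```

```bash
python3 ang.py; python3 - <<'E'
from h import *
a,P=cloud("scene")
cv2.imwrite("pics/g.png",cv2.resize(a[100:260,200:370],None,fx=3.5,fy=3.5)[...,::-1])
o=ctrl.get_obs();print(o["contact_force"],o["wrist_torque"],o["tool_pos"],o["effort"],o["q"])
E
```

```text
hatch 0.11957995388737205 0.09395712622236815 933
[-0.07498996  0.52260268  0.55334512] [ 0.01526726  0.01737311 -0.02506543] [ 0.52721904 -0.06497624  0.08395401] [-2.39870179e-02 -3.13222432e+01 -3.44278264e+01 -1.14326636e-02
  1.25416077e-02  4.46163576e-04] [-2.62949142e-01 -7.11350513e-02  1.93491597e+00  3.24836485e-04
  1.27774021e+00 -1.59891281e+00]
```

View pics/g.png

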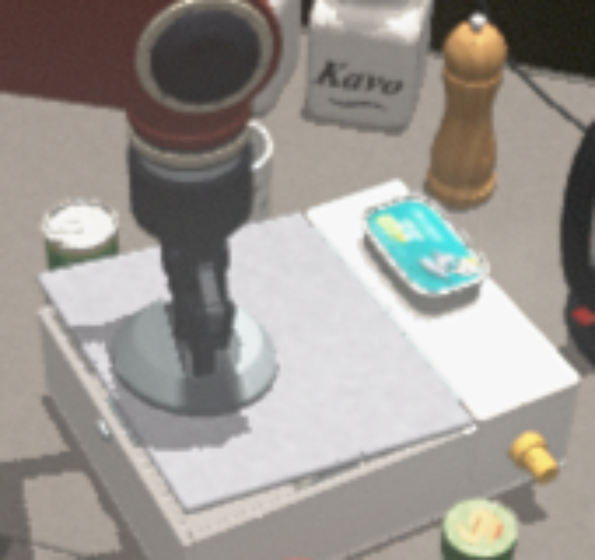

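The hatch is following down (0.12 rad), but the force reading stays near zero. From here I'll judge by hatch angle and by how far the measured pose lags the command.

Request:
{"name": "jog_arm", "arguments": {
  "plan": [
    [0.02,0,0.15,0,0,0,-0.3],
    [0.02,0,0.15,0,0,0,-0.3],
    [0.02,0,0.15,0,0,0,-0.3],
    [0,0,0.15,0,0,0,-0.3],
    [0,0,0.1,0,0,0,-0.3],
    [0,0,0,0,0,0,-0.3]
  ]
}}

```text
t: 7.15
tool_pos: [0.5258, -0.0648, 0.0697]
tool_rot: [-0.368, -3.12, -0.0]
contact_force: [-1.1, 0.4, 1.7]
opening: 0.0301
grip_force: 0.7
```

```bash
python3 ang.py; python3 - <<'E'
from station import ctrl
o=ctrl.get_obs();print(o["contact_force"],o["wrist_torque"],o["tool_pos"],o["effort"])
E
```

```text
hatch 0.03132234188749518 0.09417885749334556 960
[-1.35189061 -0.91988469  1.06043496] [-0.10053899  0.17519889 -0.04851012] [ 0.52605929 -0.06466073  0.06982407] [ 2.71919249e-01 -3.08693683e+01 -3.36096811e+01  1.78620159e-01
 -1.90431029e-01 -8.61645327e-03]
```

Request:
{"name": "jog_arm", "arguments": {
  "plan": [
    [0,0,0.1,0,0,0,-0.3],
    [0,0,0.1,0,0,0,-0.3],
    [0,0,0,0,0,0,-0.3]
  ]
}}

```text
t: 7.5
tool_pos: [0.5259, -0.0647, 0.0659]
tool_rot: [-0.368, -3.12, -0.0]
contact_force: [-2.0, 0.0, 2.5]
opening: 0.0301
grip_force: 1.2
```

```bash
python3 ang.py; python3 - <<'E'
from station import ctrl
o=ctrl.get_obs();print(o["contact_force"],o["wrist_torque"],o["tool_pos"],o["effort"])
E
```

```text
hatch 0.008317975853746261 0.0941434970578872 971
[-2.3516349   0.72515431  2.10476112] [-0.05766747  0.35249322  0.01637389] [ 0.52602877 -0.06466255  0.06595003] [ 2.46897256e-01 -3.06851506e+01 -3.36102104e+01  1.95794748e-01
 -4.44029756e-01 -2.63454602e-02]
```

Request:
{"name": "jog_arm", "arguments": {
  "plan": [
    [0.1,-0.02,0.05,0,0,0,-0.3],
    [0,0,0.05,0,0,0,-0.3],
    [0,0,0,0,0,0,-0.3]
  ]
}}

```text
t: 7.85
tool_pos: [0.5255, -0.0648, 0.0652]
tool_rot: [0.368, 3.116, 0.0]
contact_force: [2.8, 0.4, 4.5]
opening: 0.0302
grip_force: 2.2
```

```bash
python3 ang.py; python3 - <<'E'
from station import ctrl
o=ctrl.get_obs();print(o["contact_force"],o["wrist_torque"],o["tool_pos"],o["effort"])
E
```

```text
hatch 0.004560630158867634 0.09410797384845497 981
[3.92204287 1.28952845 4.09268848] [ 0.06348931 -0.65577748  0.00393579] [ 0.5254803  -0.06478937  0.06519799] [-6.15594350e-01 -2.85972458e+01 -2.93912494e+01 -3.58553231e-01
  9.12578870e-01  2.80967908e-02]
```

Request:
{"name": "jog_arm", "arguments": {
  "plan": [
    [-0.05,0,0.05,0,0,0,-0.3],
    [0,0,0.05,0,0,0,-0.3],
    [0,0,0,0,0,0,-0.3],
    [0,0,0,0,0,0.1,-0.3],
    [0,0,0,0,0,0.1,-0.3],
    [0,0,0,0,0,0.1,-0.3],
    [0,0,0,0,0,0.1,-0.3]
  ]
}}

```text
t: 8.6
tool_pos: [0.5249, -0.0649, 0.0643]
tool_rot: [-0.855, -3.022, 0.0]
contact_force: [-4.7, 1.1, 15.5]
opening: 0.0297
grip_force: 7.7
```

```bash
python3 ang.py; python3 - <<'E'
from station import ctrl
o=ctrl.get_obs();print(o["contact_force"],o["wrist_torque"],o["tool_pos"],o["tool_rot"],o["t"])
E
```

```text
hatch -0.0009663821722435928 0.09400118448433455 976
[-5.11718602  1.34181946 15.34020938] [ 0.29603183  0.86812068 -0.09860772] [ 0.52484984 -0.06489646  0.06426766] [-8.59173483e-01 -3.02050680e+00  3.87775493e-04] 8.65
```

Request:
{"name": "jog_arm", "arguments": {
  "plan": [
    [0,0,0,0,0,0.1,-0.3],
    [0,0,0,0,0,0.1,-0.3],
    [0,0,0,0,0,0.1,-0.3],
    [0,0,0,0,0,0.1,-0.3]
  ]
}}

```text
t: 9.05
tool_pos: [0.5243, -0.0648, 0.0642]
tool_rot: [-1.317, -2.85, 0.001]
contact_force: [-7.4, 2.3, 16.8]
opening: 0.0296
grip_force: 8.4
```

Request:
{"name": "jog_arm", "arguments": {
  "plan": [
    [0,0,0,0,0,0.1,-0.3],
    [0,0,0,0,0,0.1,-0.3],
    [0,0,0,0,0,0.1,-0.3],
    [0,0,0,0,0,0.1,-0.3]
  ]
}}

```text
t: 9.45
tool_pos: [0.5239, -0.0647, 0.0642]
tool_rot: [-1.746, -2.607, 0.003]
contact_force: [-9.4, 2.1, 18.5]
opening: 0.03
grip_force: 9.1
```

```bash
python3 ang.py; python3 - <<'E'
from h import *
a,P=cloud("scene")
cv2.imwrite("pics/i.png",cv2.resize(a[130:260,200:370],None,fx=4,fy=4)[...,::-1])
o=ctrl.get_obs();print(o["contact_force"],o["wrist_torque"],o["tool_pos"],o["tool_rot"],o["t"])
E
```

```text
hatch -0.0019430337039269422 0.09407378715262962 973
[-8.19120116  2.92068023 17.85472177] [ 0.4257336   1.35637924 -0.09116843] [ 0.52391825 -0.06468719  0.0642298 ] [-1.74392787e+00 -2.60899970e+00  2.41203891e-03] 9.55
```

View pics/i.png

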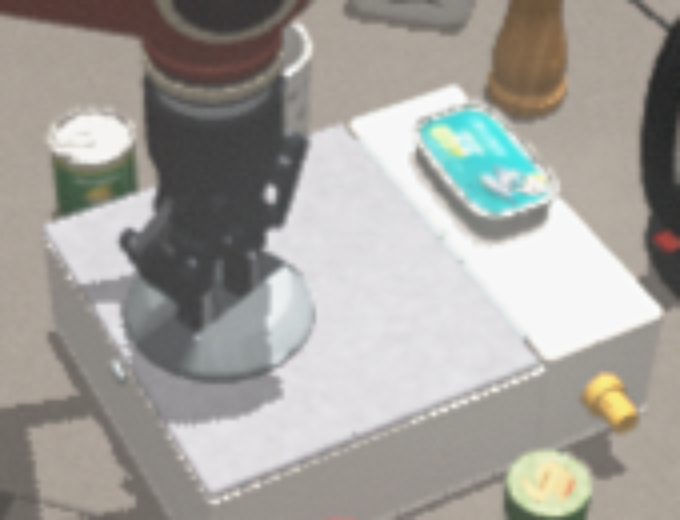

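The view shows the hatch flat shut and the fingers turned at the latch, but the arm hides whether the latch followed. I'll measure the latch's land points from depth.

```bash
cat > lat.py <<'E'
from h import *
import sys
a,P=cloud("scene")
m=(abs(P[...,2]-.115)<.006)&(np.hypot(P[...,0]-.525,P[...,1]+.0645)<.042)&(a.max(2)>90)
q=P[m][:,:2]-[.525,-.0645]; print("n land",len(q))
for d in range(-10,120,10):
    t=np.radians(d); s=np.array([np.sin(t),np.cos(t)]) # slot dir cw d from +y
    pr=q@[np.cos(t),-np.sin(t)]
    print(d,(abs(pr)<13).sum() if 0 else (abs(pr)<.013).sum(),end="; ")
# map of z (mm) and brightness, one row per pixel row
g=np.full((11,11),-1.0);b=g.copy()
sel=(np.hypot(P[...,0]-.525,P[...,1]+.0645)<.07)&(P[...,2]<.2)
Q=P[sel]-[.525,-.0645,0];V=a.max(2)[sel]
print()
for i in range(11):
    r=""
    for j in range(13):
        x=.05-.01*i;y=.06-.01*j
        k=(abs(Q[:,0]-x)<.005)&(abs(Q[:,1]-y)<.005)
        r+=("%4d/%3d "%(np.median(Q[k,2])*1000,np.median(V[k]))) if k.sum()>1 else "   .     "
    print(r)
E
python3 lat.py
```

```text
n land 252
-10 99; 0 100; 10 97; 20 91; 30 76; 40 56; 50 37; 60 19; 70 16; 80 22; 90 50; 100 71; 110 87; 
   .        .       92/219   94/168   97/128  177/ 79  104/180  104/207   97/212   92/224   92/225   93/226    .     
   .        .        .       97/ 97   96/ 97  162/ 84  150/ 84  113/226  111/212  104/208   93/210   92/225   94/226 
   .        .        .        .        .       97/116  145/108  117/224  114/237  112/218  104/210   92/223   92/226 
   .        .        .        .        .      145/ 77  130/ 79  169/ 73  114/163  115/237  109/214   98/204   92/224 
   .        .        .        .      106/ 96  118/ 71  116/ 73  183/ 70  114/163  114/165  112/189  101/206   92/227 
   .        .        .        .        .       96/ 95   95/ 97  177/ 69  175/ 71  115/165  112/157  102/153   93/147 
   .        .        .        .        .        .        .      102/121  169/ 72  114/162  113/163  101/150   91/148 
   .        .        .        .        .       97/ 84  159/ 72  148/ 75  154/ 70  115/162  109/161   97/148   92/150 
  93/202   92/132    .        .        .      104/113  131/ 81  109/ 75  149/ 68  116/119  104/152   92/149   93/151 
  93/213   93/144   94/133  105/132  110/140  114/152  100/111   96/ 97  165/ 90  158/ 69   95/127   93/150   92/151 
   .       94/146   92/148   94/146  100/135  106/138  102/118   97/ 96  166/ 98  174/ 72   93/149   93/150    .
```

The slot now lies about 67° clockwise, so the latch is following the fingers exactly. I'll turn it to the stop.

Request:
{"name": "jog_arm", "arguments": {
  "plan": [
    [0,0,0,0,0,0.1,-0.3],
    [0,0,0,0,0,0.1,-0.3],
    [0,0,0,0,0,0.1,-0.3],
    [0,0,0,0,0,0.1,-0.3],
    [0,0,0,0,0,0.1,-0.3]
  ]
}}

```text
t: 10.1
tool_pos: [0.5236, -0.0642, 0.0643]
tool_rot: [-2.22, -2.216, 0.003]
contact_force: [-8.6, 5.6, 18.1]
opening: 0.0299
grip_force: 9.2
```

Request:
{"name": "jog_arm", "arguments": {
  "plan": [
    [0,0,0,0,0,0.08,-0.3],
    [0,0,0,0,0,0.08,-0.3],
    [0,0,0,0,0,0,-0.3]
  ]
}}

```text
t: 10.4
tool_pos: [0.5252, -0.0649, 0.0643]
tool_rot: [-2.356, -2.077, 0.0]
contact_force: [-4.0, 2.1, 14.3]
opening: 0.03
grip_force: 7.2
```

```bash
python3 ang.py; python3 lat.py|head -2;  python3 - <<'E'
from h import *
o=ctrl.get_obs();print(o["contact_force"],o["wrist_torque"],o["tool_pos"],o["tool_rot"],o["t"])
r=o["tool_rot"];print("cw",180-np.degrees(2*np.arctan2(r[1],r[0]))%360)
E
```

```text
hatch -0.0029120722021677334 0.09412898687040291 969
n land 318
-10 121; 0 134; 10 144; 20 156; 30 159; 40 139; 50 113; 60 79; 70 41; 80 19; 90 20; 100 38; 110 55; 
[-3.88165073  1.56616364 14.7274781 ] [ 0.33461665  0.71501413 -0.05438828] [ 0.52518864 -0.06484451  0.06427489] [-2.35566569e+00 -2.07793198e+00  1.05657096e-04] 10.5
cw 97.1689874911678
```

Request:
{"name": "jog_arm", "arguments": {
  "plan": [
    [0,0,0,0,0,0.08,-0.3],
    [0,0,0,0,0,0.08,-0.3],
    [0,0,0,0,0,0.08,-0.3],
    [0,0,0,0,0,0,-0.3]
  ]
}}

```text
t: 10.9
tool_pos: [0.527, -0.0632, 0.0644]
tool_rot: [2.536, 1.853, 0.008]
contact_force: [3.0, 7.5, 11.1]
opening: 0.03
grip_force: 34.3
```

```bash
python3 ang.py; sed -i 's/range(-10,120,10)/range(66,112,3)/' lat.py; python3 lat.py|head -2;  python3 - <<'E'
from h import *
o=ctrl.get_obs();print(o["contact_force"],o["wrist_torque"],o["tool_pos"],o["t"])
r=o["tool_rot"];print("cw",180-np.degrees(2*np.arctan2(r[1],r[0]))%360)
E
```

```text
hatch 0.00046011730746517454 0.09378527278768022 982
n land 348
66 61; 69 54; 72 43; 75 39; 78 26; 81 17; 84 10; 87 8; 90 9; 93 10; 96 16; 99 32; 102 36; 105 49; 108 55; 111 61; 
[ 3.80690786  8.02148216 10.55834616] [ 1.26011287 -0.41120845  1.64905391] [ 0.52693786 -0.06323056  0.06435982] 11.0
cw 107.65401169463405
```

Torque has risen to 1.6 N m against the stop, and the slot is at about 89°. I'll back off the twist and lift out.

Request:
{"name": "jog_arm", "arguments": {
  "plan": [
    [0,0,0,0,0,-0.1,-0.3],
    [0,0,0,0,0,-0.12,-0.3],
    [0,0,-0.15,0,0,0,-0.3],
    [0,0,-0.3,0,0,0,-0.3],
    [0,0,0,0,0,0,-0.3]
  ]
}}

```text
t: 11.5
tool_pos: [0.5234, -0.0639, 0.0702]
tool_rot: [-2.369, -2.057, 0.002]
contact_force: [-1.1, 4.6, 1.9]
opening: 0.0301
grip_force: 2.3
```

```bash
python3 ang.py; python3 lat.py|head -2;  python3 - <<'E'
from h import *
o=ctrl.get_obs();print(o["contact_force"],o["wrist_torque"],o["tool_pos"],o["t"])
E
```

```text
hatch 0.011071015556045201 0.09394417047876762 967
n land 345
66 50; 69 39; 72 30; 75 23; 78 18; 81 16; 84 15; 87 15; 90 21; 93 31; 96 41; 99 49; 102 55; 105 55; 108 65; 111 70; 
[-2.9422479   4.65800034  1.23130074] [0.8111474  0.308954   0.05519046] [ 0.52344813 -0.0639111   0.07014826] 11.6
```

Request:
{"name": "jog_arm", "arguments": {
  "plan": [
    [0,0,0,0,0,0.1,-0.3],
    [0,0,-0.3,0,0,0,-0.3],
    [0,0,-0.3,0,0,0,-0.3],
    [0,0,-0.4,0,0,0,-0.3],
    [0,0,-0.6,0,0,0,-0.3],
    [0,0,-1,0,0,0,-0.3],
    [0,0,-1,0,0,0,-0.3],
    [0,0,-1,0,0,0,-0.3]
  ]
}}

```text
t: 12.4
tool_pos: [0.5255, -0.0657, 0.1657]
tool_rot: [2.449, 1.963, 0.001]
contact_force: [-0.4, -0.7, -0.1]
opening: 0.0298
grip_force: 0.0
```

Request:
{"name": "jog_arm", "arguments": {
  "plan": [
    [0,0,-1,0,0,0,-0.3],
    [0,0,-1,0,0,0,-0.3],
    [0,0,-0.5,0,0,0,-0.3],
    [0,0,0,0,0,0,-0.3]
  ]
}}

```text
t: 12.8
tool_pos: [0.5263, -0.0657, 0.2162]
tool_rot: [2.448, 1.962, 0.004]
contact_force: [-0.3, -1.7, 0.3]
opening: 0.0298
grip_force: 0.0
```

```bash
python3 ang.py; python3 lat.py; python3 - <<'E'
from h import *
o=ctrl.get_obs();print(o["contact_force"],o["tool_pos"],o["t"])
a,_=ctrl.get_image("scene");b,_=ctrl.get_image("top")
a=cv2.resize(a[100:280,180:380],None,fx=2,fy=2);b=cv2.resize(b[120:250,190:350],(443,360))
cv2.imwrite("pics/j.png",np.hstack([a[:360],b[:,:400]])[...,::-1])
E
```

```text
hatch 0.01002350729964763 0.0937634023664186 752
n land 443
66 70; 69 57; 72 47; 75 35; 78 19; 81 6; 84 0; 87 0; 90 1; 93 5; 96 20; 99 30; 102 39; 105 55; 108 66; 111 73; 
   .       93/222   93/220   93/193   98/135   97/139   98/145  100/153  100/207   93/221   93/222   92/223    .     
  95/219   94/221    .        .      103/121   97/139   98/146    .      112/145  105/161   95/221   93/222   92/222 
  95/223    .        .      114/235  109/125   97/139   98/145    .      115/160  112/190  105/205   95/220   94/222 
   .        .      114/236  115/227  107/120   97/139   98/143    .      116/160  115/233  112/210  101/203   93/220 
  94/185    .      116/213  115/161  110/120   98/102   98/130    .      116/160  116/216  113/216  103/202   94/221 
   .        .      116/159  116/160  111/120   98/101   97/112    .      115/160  115/162  115/191  104/195   95/220 
  94/207    .      115/160  116/160  109/120   97/ 99  100/103    .      116/160  116/162  114/159  103/152   94/145 
  93/218    .      114/154  116/160  108/121   98/ 99   98/107    .      117/159  116/161  112/161   99/143   94/147 
  94/220   95/186  107/137  115/154  113/125   99/ 99   98/101    .      116/159  113/152  106/151   95/148   95/147 
  95/221   94/146   96/140  107/134  111/125  100/100   99/ 99  100/ 99  111/130  106/145   98/135   93/148   95/147 
   .       94/145   94/145   95/141  102/122   99/ 98   98/ 97   98/ 97   99/114   96/145   95/148   94/148    .     
[-0.44828251 -0.86117712 -0.1536203 ] [ 0.52482879 -0.06511945  0.21301262] 12.9
```

View pics/j.png

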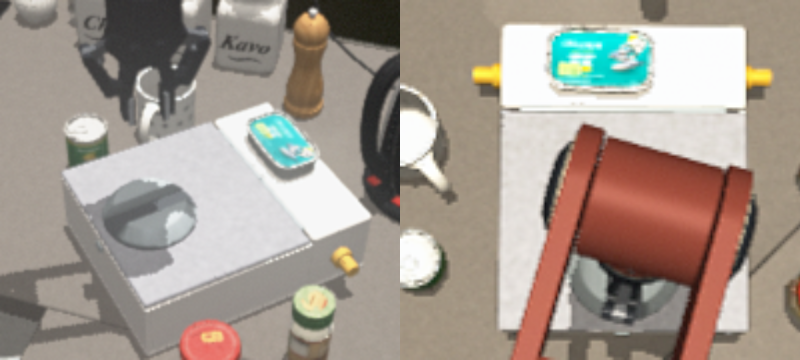

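The hatch is flat and held shut by itself (0.010 rad), the slot lies front to back (about 87°), and the hand is well clear.

```bash
python3 -c "
from station import ctrl
print(ctrl.finish_job())"
```

```text
the job is handed in; nothing more can be done
None
```

The hatch is shut and locked: after I withdrew the hand, the latch measured about 87° round and the hatch about 0.01 rad, holding by itself. The jars, tins and mug looked undisturbed, and I handed the job in at about 13 s; no verdict was shown.

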